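# Show the T-slot bolt to the inspection camera

## Robot

A 7-joint arm with a two-finger parallel gripper is mounted at the origin on a cart in front of the work surface, level with it; the furniture and walls round the work are solid. World frame = base frame: x ahead of the robot, y to its left, z up, the work surface at z = 0. Lengths are in m, angles in rad, forces in N, time in s.
With the tool pointing down it reaches from about 0.4 to 0.925 m from the base axis. Payload 5.6 kg.
Tool frame: the origin (TCP) lies between the finger pads; the fingertips stand 25 mm ahead of it and the grasp point (between the pads) lies 6 mm ahead of it (env.finger_overhang is the distance from the TCP to the fingertips, in m); z points along the fingers, y is the line along which they close (so a half turn about z gives the same grasp; the last joint's range is limited). The gripper opens to 85 mm and grips with 20 to 120 N. Pads are 22 mm wide; open, the fingers measure 114 mm over their backs; the gripper's body (76 mm by 85 mm) begins 54 mm behind the grasp point. The pads swing forward as they close: fully open they stand 13 mm farther back than shut.
Start: joints at [1.095, 0.468, -0.012, 1.603, 0.006, 1.071, -0.056], TCP at [0.273, -0.59, 0.256] pointing down, gripper open.
Joint ranges: [-2.53, 2.53], [-0.31, 2.02], [-1.57, 1.55], [0.28, 2.44], [-1.29, 4.43], [0.15, 1.84], [-2.92, 2.92]. Speed limits (rad/s): [2.57, 2.57, 3.14, 3.14, 3.14, 3.14, 3.14].

## Interface

Orientations are given as a 3x3 rotation matrix whose columns are the frame's x, y, z axes.
In Python, from workcell import env gives the robot as it stands. The module is installed in compiled form; this text tells all that it offers.
- The arm moves only by the shell command python3 -m pendant 'ROWS' [FORCE]. ROWS is JSON, a list of rows, each a list of 5 numbers: the shift along the tool's x, y, z in m, then the turn about the tool's z in degrees, then the finger opening in m, from 0 to 0.0854. A call has 1 to 8 rows; each row is the pose to reach, as a shift and turn from the pose commanded when the call began, along the tool's axes at that moment; what a row does not reach only later rows make up. A row lasts 1/10 s, in which the tool goes at most 50 mm and 8.59 degrees, less where a joint would pass 70% of its speed; a pose out of reach is approached as far as the arm can. A call with a gripper value outside its range is refused whole. The fingers move at their own pace and stop on an object; FORCE is the grip in N (left out, the last holds). Time passes only in rows, so rows that repeat a pose let the fingers close. It gives the time, the measured TCP pose, the force, the opening and the grip force at its end, in the units of the state.
- env.sense(): the state, without advancing time (a new reading comes with each control period).
- env.get_image(name): name is "scene" or "top" or "wrist"; returns the picture (480x640x3 uint8, red, green, blue); there is no depth.
- env.camera_params(name): a dict with "K" (3x3 intrinsics, pixels), "k1" (the pictures are not rectified: a ray, as slopes to the right and down, at radius r is drawn at 1 + k1 r^2 times it, then the intrinsics apply), "origin" and "rotation" of the camera in the world; the wrist camera has in their place "mount" (4x4, takes a point from camera to tool coordinates, whose origin is the TCP and whose axes are the flange's). Camera axes: x right, y down, z forward; pixel columns grow to the right and rows downward; lengths in m; the calibration is good to about 2 mm. A picture is of the moment at which its call begins: read the wrist's pose just before it. camera_params takes no time and is no camera call.
- env.finish_job(): hands the job in; it is judged then, once.
Trained networks look in the newest picture that a camera, given by its name, has taken for a name from the list of things; names that differ only in an ending like _2 or _b are one class to them, and where a whole thing is asked for, a point or a joint stands for the part that bears it (a point fixed in the world has none). Each returns a list of dicts, best first, with "p" (0 to 1); they miss things now and then, are a little off and sometimes report something else, mostly with a low value. They report only what shows in the picture. A call takes as long as a camera call.
- env.masks_of(camera, query): "pixels" (480x640 bool, what is visible of it) and "bbox" ([centre column, centre row, width, height] as shares, 0 to 1, of the picture: columns of its width, rows of its height, round what is visible of it).
- env.landmark_of(camera, query): "position" ([column, row] as shares, 0 to 1, of the picture: columns of its width, rows of its height: a listed point, or the origin of a listed thing).
The state is a dict: "clock": time; "joints": joint angles; "qd": joint speeds; "tau": joint torques, N m; "position": TCP position; "tool_rot": TCP orientation; "force": force on the tool from outside, world axes, zero at the start; "ft_torque": the same for the moment, N m; "finger_gap": opening from 0.0 (shut) to 1.0 (fully open); "finger_force": force on a finger pad.
Only numpy, scipy, OpenCV 4.12 (cv2) and the standard library are available. Lean on these libraries where they do the work, as an engineer would, in place of code of your own. Each camera call takes 0.05 s, during which the arm holds its last target. There are 200 camera calls.

## Task

Slide the bolt that stands in the T-slot plate along its slot to the square entry pocket, lift it out there and hold it up to the small inspection camera: hex head towards the lens and square to it, centred on the line of sight, with the head's end face 100 mm from the lens. Finish still holding it there in the gripper, still and touching nothing else, and do not knock the camera; leave the other things on the bench where they are.

Things in the scene. Friction and masses are not known exactly. Their poses are not given: they have to be found in the camera images.
- bolt: loose bright steel M12 hex bolt, 43 mm long, about 50 g, standing on its head in the plate's slot, shank up. Head 19 mm across flats, 22 across corners, 8 thick; shank 12 mm in diameter. Origin: centre of the head's end face (underside as it stands); z runs along the shank away from the head. At the start the origin is 5 mm and the top 48 mm above the bench
- bolt_tip (a point): centre of the threaded end of the bolt, 43 mm from its origin along the bolt's z axis
- slot_plate: fixed steel plate on the bench, 200 x 80 x 21 mm (x, y, z), origin centre of underside. T-slot along its x on the centre line, from x = -90 mm (blind) to the pocket at the +x end: floor 5 mm above the bench, channel 28 mm wide, 11 high, under 5 mm thick lips with a 16.5 mm gap for the shank. The lips trap the head: the bolt can rise only 3 mm in the slot and comes out at the pocket
- entry (a point): middle of the square entry pocket, at the height of the slot's floor, 80 mm from the plate's centre along its +x axis; the pocket is open to the top, 34 mm long (x) and 28 mm wide (y)
- camera_head: fixed inspection camera: blue 42 mm square case, black lens barrel, 66 mm ring light with white face, on a stand with a grey foot. It looks up and towards the robot, its line of sight 30 degrees from vertical. Origin: centre of the lens front, 115 mm above the bench; +z is the line of sight, out of the lens. The bolt's origin belongs at z = 100 mm, its z axis along +z
- cutter: bystander: side cutters with red handles, 127 x 49 x 11 mm, loose on the bench near the robot; leave alone
- grease: bystander: round grease tin with a yellow lid, 70 mm in diameter, 33 mm high, loose at the back of the bench; leave alone
- tape: bystander: roll of black tape, 58 mm in diameter, 19 mm high, loose on the right of the bench; leave alone
- camera_stand: the fixed stand that carries the camera head: grey foot 110 x 90 x 12 mm with an 18 mm post behind the camera, up to 87 mm high; origin on the bench straight below the lens front, its -x side is the way the camera faces (towards the robot); do not knock it or the camera

How it is judged:
By the outcome, as a careful person would: the job done as asked, in the order asked, and still so for the second after the job is handed in, while the arm keeps its last pose, push and grip.
It also fails if it takes over 43 s, if anything falls off the work surface, if the arm or the gripper's body presses on something with over 40 N, if the wrist force passes 120 N, or if a joint passes its speed limit or range.

## Working session

There is one attempt and no reset: what is moved stays moved. The work goes in short steps, Python scripts to look and compute and a shell command to move; the robot and the scene stay as the last step left them, time stands still between calls to the robot, and variables do not carry over. Pictures are saved under pics/ and viewed, at most 10 in all, crops included, and the job is handed in when it is done.

```bash
mkdir -p pics; cat > h.py <<'E'
import numpy as np, cv2
from workcell import env
def cam(name, s=None):
    p=env.camera_params(name); K=np.array(p["K"]);k1=p["k1"]
    if "mount" in p:
        s=s or env.sense(); T=np.eye(4);T[:3,:3]=s["tool_rot"];T[:3,3]=s["position"]
        M=T@np.array(p["mount"]); return K,k1,M[:3,3],M[:3,:3]
    return K,k1,np.array(p["origin"]),np.array(p["rotation"])
def ray(c,uv):
    K,k1,o,R=c
    d=np.array([(uv[0]-K[0,2])/K[0,0],(uv[1]-K[1,2])/K[1,1]]);x=d.copy()
    for _ in range(20): x=d/(1+k1*(x@x))
    v=R@np.array([x[0],x[1],1]); return o,v/np.linalg.norm(v)
def onz(c,uv,z):
    o,v=ray(c,uv); return o+v*(z-o[2])/v[2]
def proj(c,P):
    K,k1,o,R=c; q=R.T@(np.asarray(P,float)-o); x=q[:2]/q[2]; x=x*(1+k1*(x@x))
    return np.array([K[0,0]*x[0]+K[0,2],K[1,1]*x[1]+K[1,2]])
def tri(rs):
    A=0;b=0
    for o,v in rs:
        P=np.eye(3)-np.outer(v,v);A=A+P;b=b+P@o
    X=np.linalg.solve(A,b); return X,[float(np.linalg.norm((np.eye(3)-np.outer(v,v))@(X-o))) for o,v in rs]
def shot(name,fn):
    s=env.sense();im=env.get_image(name);cv2.imwrite("pics/"+fn,im[:,:,::-1]);return s,im
E
python3 - <<'E'
from h import *
np.set_printoptions(precision=4,suppress=True)
s=env.sense();print(s["clock"],np.array(s["tool_rot"]),s["position"],s["force"],s["finger_gap"])
C={}
for n in("scene","top","wrist"):
    shot(n,f"{n}0.png");C[n]=cam(n);print(n,C[n][2],C[n][3][:,2])
W=np.array([640,480])
for q in("bolt","bolt_tip","entry","slot_plate","camera_head","camera_stand"):
    rs=[]
    for n in("scene","top"):
        L=env.landmark_of(n,q)
        if L:
            uv=np.array(L[0]["position"])*W;rs.append(ray(C[n],uv));print(q,n,L[0]["p"],uv)
    if len(rs)==2: print(q,*tri(rs))
print(env.sense()["clock"])
E
```

```text
0.0 [[ 0.9078  0.4193 -0.0009]
 [ 0.4193 -0.9078  0.0016]
 [-0.0001 -0.0018 -1.    ]] [ 0.2723 -0.5896  0.2553] [-0.0646  0.6773  0.2505] 1.0026754982707455
scene [0.0879 0.8813 0.7625] [ 0.3868 -0.7453 -0.543 ]
top [ 0.2782 -0.0084  1.4812] [ 0.1979 -0.0133 -0.9801]
wrist [ 0.3382 -0.5597  0.3731] [-0.2547 -0.1174 -0.9599]
bolt scene 0.74 [221.504 354.816]
bolt top 0.57 [298.88  237.312]
bolt [ 0.7129  0.0493 -0.26  ] [0.07590873831573366, 0.07590873831573368]
bolt_tip scene 0.49 [344.32  254.784]
bolt_tip top 0.57 [325.632 259.2  ]
bolt_tip [ 0.5256 -0.0606  0.0458] [0.0011771333157038252, 0.0011771333157041166]
entry scene 0.28 [336.576 272.784]
entry top 0.74 [299.392 234.72 ]
entry [ 0.5539 -0.0038  0.0364] [0.036696359594697775, 0.03669635959469792]
slot_plate scene 0.77 [334.4   272.592]
slot_plate top 0.79 [315.584 256.608]
slot_plate [ 0.5375 -0.0363  0.0092] [0.001846992101785102, 0.0018469921017851257]
camera_head scene 0.83 [217.984 311.52 ]
camera_head top 0.65 [182.912 219.408]
camera_head [0.604  0.2849 0.1103] [0.00210037796782888, 0.0021003779678288198]
camera_stand scene 0.9 [222.592 358.512]
camera_stand top 0.95 [190.784 227.52 ]
camera_stand [ 0.6077  0.2867 -0.0024] [0.004261817784842497, 0.004261817784842455]
0.75
```

View pics/scene0.png

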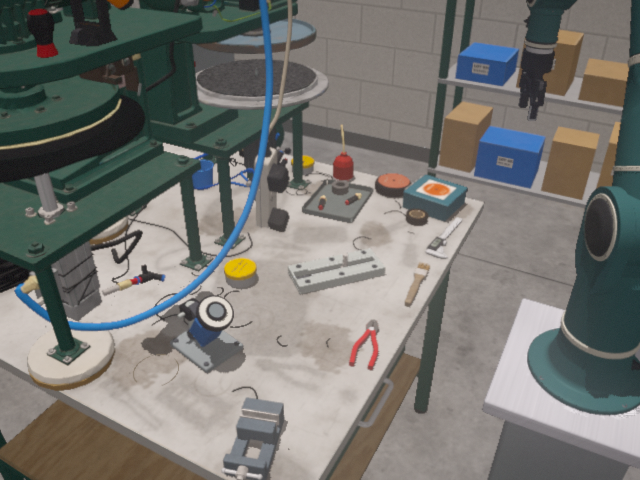

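View pics/top0.png

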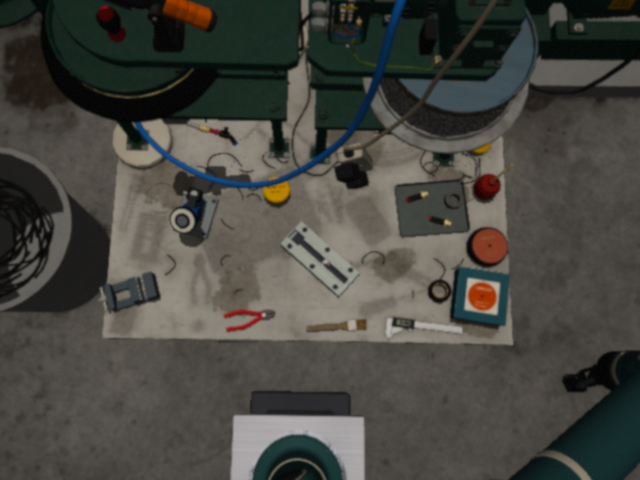

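```bash
python3 - <<'E'
import cv2,numpy as np
from h import *
a=cv2.imread("pics/top0.png")[210:310,265:375];b=cv2.imread("pics/scene0.png")[240:300,280:390]
a=cv2.resize(a,None,fx=3.6,fy=3.6,interpolation=3);b=cv2.resize(b,None,fx=3.6,fy=3.6,interpolation=3)
cv2.imwrite("pics/crop1.png",np.hstack([a,cv2.copyMakeBorder(b,0,a.shape[0]-b.shape[0],0,0,0)]))
t=cam("top");c=cam("scene")
e=onz(t,(299.4,234.7),.005);print("entry",e,"scene px",proj(c,e))
print("plate@.0",onz(t,(315.6,256.6),0.0))
print("tip", onz(t,(325.6,259.2),.048))
for n,cc in(("top",t),("scene",c)):
  for P in ((.5256,-.0606,.046),):print(n,proj(cc,P))
E
```

```text
entry [0.59674882 0.00694657 0.005     ] scene px [300.392586   276.62305851]
plate@.0 [ 0.54094398 -0.03593549  0.        ]
tip [ 0.52633341 -0.06006314  0.048     ]
top [325.78100919 259.6301639 ]
scene [343.79288409 254.58101587]
```

View pics/crop1.png

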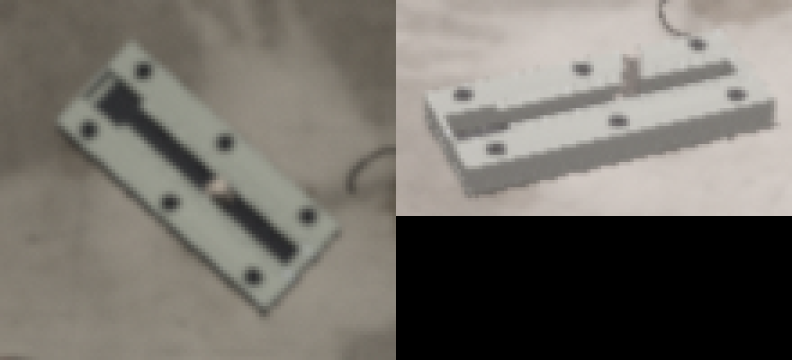

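```bash
python3 -m pendant '[[0.35,-0.35,0,-18,0.06],[0.35,-0.35,0,-18,0.06],[0.35,-0.35,0,-18,0.06],[0.35,-0.35,0,-18,0.06],[0.35,-0.35,0,-18,0.06],[0.35,-0.35,0,-18,0.06],[0.35,-0.35,0,-18,0.06],[0.35,-0.35,0,-18,0.06]]' 30
python3 - <<'E'
from h import *
t=cam("top")
P=[onz(t,np.array(q)/3.6+[265,210],.021) for q in((130,42),(57,125),(265,313),(338,232))]
P=np.array(P);print(P, np.linalg.norm(P[0]-P[1]),np.linalg.norm(P[1]-P[2]),P.mean(0))
d=(P[0]+P[1]-P[2]-P[3])[:2];print(np.degrees(np.arctan2(d[1],d[0])))
E
```

```text
clock: 1.55
position: [0.4111, -0.2129, 0.2567]
tool_rot: [[0.734, 0.679, 0.001], [0.679, -0.734, -0.001], [0.0, 0.001, -1.0]]
force: [1.1, -1.2, -0.3]
finger_gap: 0.702
finger_force: 0.0
[[ 0.62763935  0.0030993   0.021     ]
 [ 0.56623293  0.05351263  0.021     ]
 [ 0.43572177 -0.09478977  0.021     ]
 [ 0.49357489 -0.14563649  0.021     ]] 0.07944967572995189 0.1975519276344487 [ 0.53079224 -0.04595358  0.021     ]
48.308146688095974
```

```bash
python3 -m pendant '[[0.188,-0.034,0.04,-5.5,0.06],[0.188,-0.034,0.04,-5.5,0.06],[0.188,-0.034,0.04,-5.5,0.06],[0.188,-0.034,0.04,-5.5,0.06],[0.188,-0.034,0.04,-5.5,0.06]]'
python3 - <<'E'
from h import *
s,im=shot("wrist","w1.png");c=cam("wrist",s)
W=np.array([640,480])
print(c[2],c[3][:,2],s["position"])
for q,z in(("bolt_tip",.048),("bolt",.005),("entry",.005),("slot_plate",0)):
    for L in env.landmark_of("wrist",q)[:1]:
        uv=np.array(L["position"])*W;print(q,L["p"],uv,onz(c,uv,z))
E
```

```text
clock: 2.05
position: [0.5279, -0.0554, 0.2155]
tool_rot: [[0.658, 0.753, 0.001], [0.753, -0.658, 0.004], [0.003, -0.002, -1.0]]
force: [-0.6, 0.7, 1.1]
finger_gap: 0.7
finger_force: 0.0
[ 0.57580987 -0.00202706  0.33331209] [-0.18343245 -0.20817797 -0.96073642] [ 0.52787177 -0.05544885  0.2155042 ]
bolt_tip 0.84 [323.2 235.2] [ 0.52717624 -0.05637241  0.048     ]
bolt 0.64 [323.968 229.008] [ 0.52466388 -0.06022233  0.005     ]
slot_plate 0.94 [322.688 207.984] [ 0.53716959 -0.0439166   0.        ]
```

View pics/w1.png

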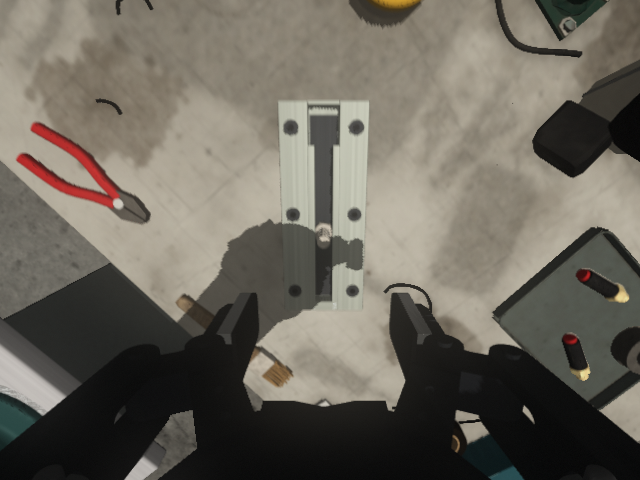

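```bash
python3 - <<'E'
from h import *
s=env.sense();c=cam("wrist",s);R=np.array(s["tool_rot"]);p=np.array(s["position"])
f=lambda u,v,z=.021:onz(c,(u,v),z)
A=f(323.5,100.5);B=f((284+362)/2,306);d=(A-B)[:2];L=np.linalg.norm(d);u=d/L
print("len",L,"ang",np.degrees(np.arctan2(*d[::-1])),"ctr",(A+B)/2)
print("width",np.linalg.norm(f(279,101)-f(368,100)),np.linalg.norm(f(282,205)-f(366,205)))
print("edges dir",[np.degrees(np.arctan2(*(f(*a)-f(*b))[:2][::-1])) for a,b in(((279,101),(284,303)),((368,100),(362,308)))])
C=((A+B)/2)[:2]; E=C+.08*u
print("entry",E,"px",proj(c,[*E,.021]),"tool ang",np.degrees(np.arctan2(R[1,0],R[0,0])))
for b in((.5272,-.0564),(.5247,-.0602),(.526,-.058)):
    q=np.array(b)-C;print("along",q@u,"perp",u[0]*q[1]-u[1]*q[0], "tool shift",R.T@np.array([b[0]-p[0],b[1]-p[1],0]))
print("bolt->entry",(E-np.array((.526,-.058)))@u)
E
```

```text
len 0.19601753182173673 ang 48.0654205937595 ctr [ 0.53449162 -0.05395433  0.021     ]
width 0.07720012603679557 0.07916598735510996
edges dir [np.float64(47.622493816681384), np.float64(48.556061037231956)]
entry [0.58795415 0.00555834] px [323.44619041 122.50474356] tool ang 48.155784215505804
along -0.0066922052063752 perp 0.003789899270798152 tool shift [ 6.84368471e-03 -3.28848945e-03 -7.51840052e-06]
along -0.011189761074647493 perp 0.003110199916841439 tool shift [ 2.34506383e-03 -2.61588669e-03 -3.55713092e-06]
along -0.008684396551088987 perp 0.0036133386691696123 tool shift [ 4.85121799e-03 -3.11507210e-03 -5.84592923e-06]
bolt->entry 0.08868439655108895
```

```bash
python3 -m pendant '[[0.005,-0.003,0.05,0,0.06],[0.005,-0.003,0.1,0,0.06],[0.005,-0.003,0.1,0,0.06],[0.005,-0.003,0.1,0,0.06],[0.005,-0.003,0.1,0,0.06],[0.005,-0.003,0.1,0,0.06]]'
python3 - <<'E'
from h import *
s,im=shot("wrist","w2.png");c=cam("wrist",s);R=np.array(s["tool_rot"]);p=np.array(s["position"])
print(p,np.degrees(np.arctan2(R[1,0],R[0,0])))
W=np.array([640,480])
for q,z in(("bolt_tip",.048),("bolt",.005),("entry",.005),("slot_plate",0)):
    for L in env.landmark_of("wrist",q)[:1]:
        uv=np.array(L["position"])*W;X=onz(c,uv,z);print(q,L["p"],uv,X,R.T@(X-p))
print(env.sense()["position"])
E
```

```text
clock: 2.9
position: [0.5284, -0.0569, 0.1191]
tool_rot: [[0.666, 0.746, 0.005], [0.746, -0.666, -0.001], [0.003, 0.004, -1.0]]
force: [0.2, -1.0, -0.8]
finger_gap: 0.704
finger_force: 0.0
[ 0.52842126 -0.05685919  0.11911474] 48.25176167408739
bolt_tip 0.65 [320.192 280.416] [ 0.52445275 -0.05982096  0.048     ] [-0.00503758 -0.00130434  0.07109676]
bolt 0.67 [317.312 257.088] [ 0.52324724 -0.05767236  0.005     ] [-0.00434938 -0.00382529  0.11408793]
entry 0.76 [316.992 112.224] [0.58913763 0.01587059 0.005     ] [ 0.09439275 -0.00363628  0.11434622]
slot_plate 0.95 [321.92  229.296] [ 0.5388198 -0.0452749  0.       ] [ 0.01525611 -0.00048436  0.11915395]
[ 0.52711356 -0.05647538  0.11723539]
```

View pics/w2.png

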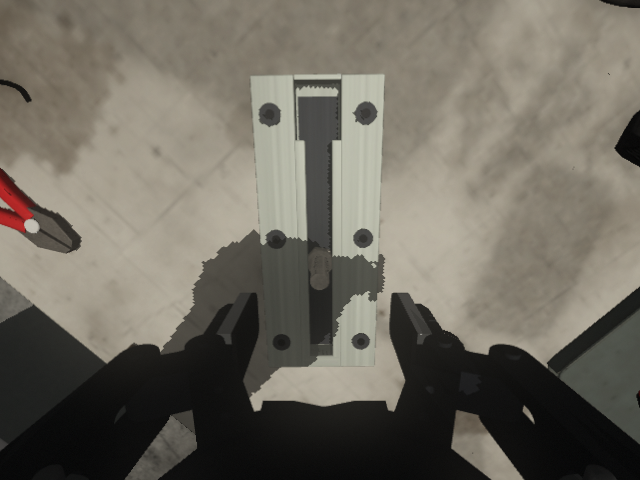

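```bash
python3 -m pendant '[[-0.0045,-0.002,0.045,0,0.045],[-0.0045,-0.002,0.067,0,0.045],[-0.0045,-0.002,0.067,0,0.045],[-0.0045,-0.002,0.067,0,0.0],[-0.0045,-0.002,0.067,0,0.0],[-0.0045,-0.002,0.067,0,0.0],[-0.0045,-0.002,0.067,0,0.0],[-0.0045,-0.002,0.067,0,0.0]]' 40
python3 - <<'E'
from h import *
P=np.array([env.sense()["position"] for _ in range(3)]);print(P)
s=env.sense();s=dict(s);s["position"]=[0.5277,-0.0566,0.1182]
c=cam("wrist",s);f=lambda u,v,z=.021:onz(c,(u,v),z)
A=(f(250,76)+f(385,74))/2;B=(f(267,366)+f(374,366))/2;R=np.array(s["tool_rot"])
print("len",np.linalg.norm(A-B),"tool axis",R.T@(A-B),"ctr tool",R.T@((A+B)/2-s["position"]))
print(f(303,141),f(342,141),"lip end tool",R.T@((f(303,141)+f(335,141))/2-s["position"]))
print(env.finger_overhang)
E
```

```text
clock: 3.95
position: [0.5235, -0.0583, 0.0507]
tool_rot: [[0.665, 0.747, 0.003], [0.747, -0.665, -0.0], [0.002, 0.002, -1.0]]
force: [0.6, -0.2, 6.7]
finger_gap: 0.124
finger_force: 39.3
[[ 0.52345177 -0.05830377  0.05072624]
 [ 0.52345177 -0.05830377  0.05072624]
 [ 0.52345177 -0.05830377  0.05072624]]
len 0.1977988184914106 tool axis [ 0.19779284 -0.00150011  0.00033609] ctr tool [ 0.01429579 -0.00219991  0.09721972]
[0.56974278 0.00823699 0.021     ] [ 0.58764696 -0.00767608  0.021     ] lip end tool [ 0.07622189 -0.00215439  0.09732617]
0.025
```

```bash
python3 -m pendant '[[0.0,0,-0.001,0,0],[0.015,0,-0.001,0,0],[0.03,0,-0.001,0,0],[0.045,0,-0.001,0,0],[0.06,0,-0.001,0,0],[0.075,-0.0005,-0.001,0,0],[0.09,-0.0005,-0.001,0,0],[0.099,-0.0005,-0.001,0,0]]'
python3 -m pendant '[[0,0,0,0,0],[0,0,0,0,0]]'
python3 - <<'E'
from h import *
s,im=shot("wrist","w3.png")
E
```

```text
clock: 4.75
position: [0.5888, 0.0173, 0.0508]
tool_rot: [[0.664, 0.747, 0.0], [0.747, -0.664, -0.0], [0.0, 0.001, -1.0]]
force: [-2.6, -3.5, 9.5]
finger_gap: 0.122
finger_force: 39.7
clock: 4.95
position: [0.589, 0.0177, 0.0508]
tool_rot: [[0.664, 0.747, 0.003], [0.747, -0.664, 0.002], [0.003, 0.001, -1.0]]
force: [2.4, 2.6, 4.7]
finger_gap: 0.123
finger_force: 39.4
```

View pics/w3.png

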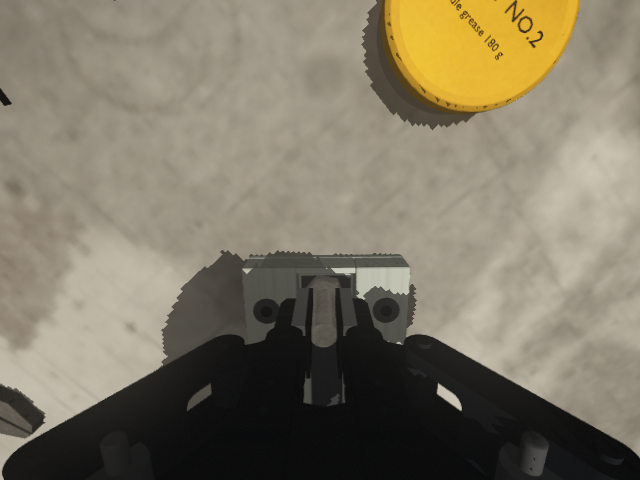

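```bash
python3 -m pendant '[[0,0,-0.002,0,0],[0,0,-0.004,0,0],[0,0,-0.006,0,0],[0,0,-0.008,0,0],[0,0,-0.008,0,0]]'
```

```text
clock: 5.5
position: [0.5877, 0.0156, 0.0584]
tool_rot: [[0.666, 0.746, 0.0], [0.746, -0.666, -0.0], [-0.0, 0.0, -1.0]]
force: [0.1, 0.7, -0.2]
finger_gap: 0.121
finger_force: 39.1
```

```bash
python3 -m pendant '[[0,0,-0.04,0,0],[0,0,-0.04,0,0],[0,0,-0.04,0,0],[0,0,-0.04,0,0]]'
python3 - <<'E'
from h import *
np.set_printoptions(precision=4,suppress=True)
s,im=shot("wrist","w4.png");c=cam("wrist",s);R=np.array(s["tool_rot"]);p=np.array(s["position"])
W=np.array([640,480])
for q,z in(("grease",0),("slot_plate",0),("bolt",p[2]-.045),("bolt_tip",p[2]-.002)):
    for L in env.landmark_of("wrist",q)[:1]:
        uv=np.array(L["position"])*W;X=onz(c,uv,z);print(q,L["p"],uv,X,R.T@(X-p))
E
cat > /dev/null
```

```text
clock: 5.9
position: [0.5871, 0.0156, 0.0976]
tool_rot: [[0.665, 0.746, -0.001], [0.746, -0.665, -0.0], [-0.001, -0.001, -1.0]]
force: [0.1, 1.4, -1.2]
finger_gap: 0.124
finger_force: 39.1
grease 0.79 [420.48   55.584] [ 0.7113  0.0702 -0.    ] [0.1235 0.0565 0.0974]
slot_plate 0.94 [322.816 357.696] [ 0.5353 -0.0427  0.    ] [-0.0778  0.0003  0.0977]
bolt_tip 0.74 [326.72 259.92] [0.6095 0.0379 0.0956] [0.0316 0.0019 0.002 ]
```

View pics/w4.png

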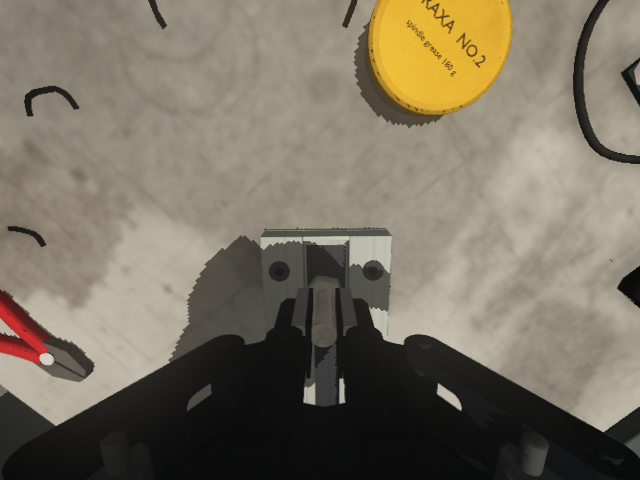

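```bash
python3 -m pendant '[[0.042,0,0,0,0],[0.042,0,0,0,0],[0.042,0,0.036,0,0],[0.042,0,0.036,0,0],[0.042,0,0.036,0,0],[0.042,0,0.036,0,0]]' 20
python3 -m pendant '[[-0.006,0,0,0,0],[-0.012,0,0,0,0],[-0.016,0,0,0,0],[-0.020,0,0,0,0],[-0.022,0,0,0,0],[-0.024,0,0,0,0],[-0.026,0,0,0,0],[-0.026,0,0,0,0]]' 20
python3 - <<'E'
from h import *
s,im=shot("wrist","w5.png")
E
```

```text
clock: 6.75
position: [0.6162, 0.0472, 0.0633]
tool_rot: [[0.665, 0.746, 0.001], [0.746, -0.665, 0.0], [0.001, 0.001, -1.0]]
force: [0.8, -0.4, 0.4]
finger_gap: 0.122
finger_force: 39.0
clock: 7.55
position: [0.6011, 0.031, 0.0646]
tool_rot: [[0.664, 0.748, 0.008], [0.748, -0.664, 0.005], [0.009, 0.003, -1.0]]
force: [4.2, 6.3, 2.7]
finger_gap: 0.12
finger_force: 39.4
```

View pics/w5.png

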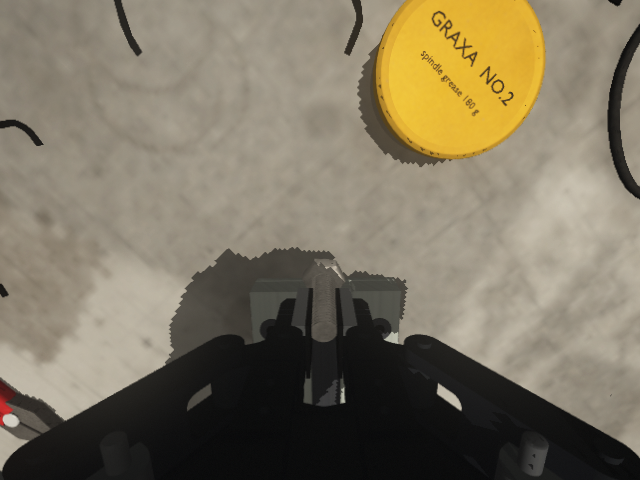

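```bash
cat >> h.py <<'E'
def pred(phi,a=.0395,x0=0,y0=0,r=.0105):
    s={"position":[0,0,0],"tool_rot":np.eye(3)};c=cam("wrist",s);f=np.radians(phi)
    ax=np.array([np.sin(f),0,np.cos(f)]);n=np.array([np.cos(f),0,-np.sin(f)])
    o=np.array([x0,y0,.006])+a*ax
    return {k:proj(c,P).round(1) for k,P in dict(org=o,farend=o+r*n,nearend=o-r*n,fartop=o+r*n-.008*ax,tip=o-.043*ax,tipnear=o-.043*ax-.006*n,tipfar=o-.043*ax+.006*n).items()}
E
python3 - <<'E'
from h import *
for f in(0,10,20,25,30,35):print(f,{k:v.tolist() for k,v in pred(f).items()})
a=cv2.imread("pics/w4.png")[240:360,270:380];b=cv2.imread("pics/w5.png")[240:360,270:380]
cv2.imwrite("pics/crop2.png",cv2.resize(np.hstack([a,b]),None,fx=3.6,fy=3.6,interpolation=2))
E
```

```text
0 {'org': [322.2, 290.0], 'farend': [322.2, 271.4], 'nearend': [322.2, 308.0], 'fartop': [322.1, 277.1], 'tip': [321.7, 333.2], 'tipnear': [321.7, 346.2], 'tipfar': [321.7, 320.0]}
10 {'org': [322.2, 278.3], 'farend': [322.1, 260.7], 'nearend': [322.2, 295.1], 'fartop': [322.1, 268.6], 'tip': [321.7, 334.5], 'tipnear': [321.7, 345.8], 'tipfar': [321.7, 322.8]}
20 {'org': [322.1, 267.5], 'farend': [322.1, 251.1], 'nearend': [322.2, 282.7], 'fartop': [322.0, 261.4], 'tip': [321.7, 335.6], 'tipnear': [321.8, 344.8], 'tipfar': [321.7, 325.8]}
25 {'org': [322.1, 262.4], 'farend': [322.1, 246.8], 'nearend': [322.2, 276.8], 'fartop': [322.0, 258.2], 'tip': [321.7, 336.0], 'tipnear': [321.8, 344.2], 'tipfar': [321.7, 327.4]}
30 {'org': [322.1, 257.7], 'farend': [322.1, 243.0], 'nearend': [322.2, 271.1], 'fartop': [322.0, 255.5], 'tip': [321.7, 336.4], 'tipnear': [321.8, 343.5], 'tipfar': [321.7, 328.9]}
35 {'org': [322.1, 253.2], 'farend': [322.0, 239.5], 'nearend': [322.2, 265.6], 'fartop': [322.0, 253.2], 'tip': [321.7, 336.8], 'tipnear': [321.8, 342.6], 'tipfar': [321.7, 330.5]}
```

View pics/crop2.png

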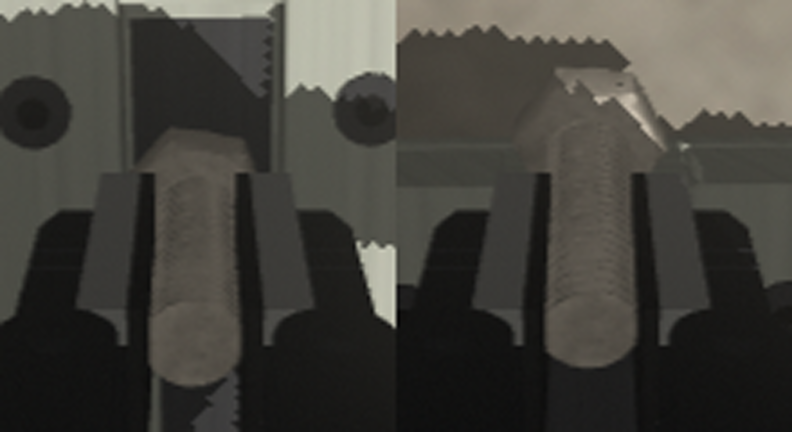

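```bash
python3 -m pendant '[[-0.002,0,0,0,0],[-0.004,0,0,0,0],[-0.006,0,0,0,0],[-0.007,0,0,0,0],[-0.007,0,0,0,0],[0.015,0,0,0,0],[0.015,0,-0.05,0,0],[0.015,0,-0.1,0,0]]'
python3 -m pendant '[[0,0,0,0,0],[0,0,0,0,0]]'
python3 - <<'E'
from h import *
s,im=shot("wrist","w6.png");m=env.masks_of("wrist","bolt")
a=im[240:360,270:380,::-1].copy()
if m:
    M=m[0]["pixels"];print(m[0]["p"],M.sum(),np.where(M)[0].min(),np.where(M)[0].max());np.save("m6.npy",M)
    b=a.copy();b[M[240:360,270:380]]=(0,0,255)
else:b=a
cv2.imwrite("pics/crop3.png",cv2.resize(np.hstack([a,b]),None,fx=3.6,fy=3.6,interpolation=2))
E
```

```text
clock: 8.4
position: [0.6067, 0.039, 0.1611]
tool_rot: [[0.665, 0.747, -0.006], [0.747, -0.665, 0.0], [-0.004, -0.004, -1.0]]
force: [1.0, -0.7, -0.3]
finger_gap: 0.121
finger_force: 39.5
clock: 8.6
position: [0.6088, 0.0383, 0.1641]
tool_rot: [[0.666, 0.746, 0.003], [0.746, -0.666, -0.001], [0.002, 0.003, -1.0]]
force: [0.3, 0.6, -1.7]
finger_gap: 0.116
finger_force: 39.5
0.95 2528 250 337
```

View pics/crop3.png

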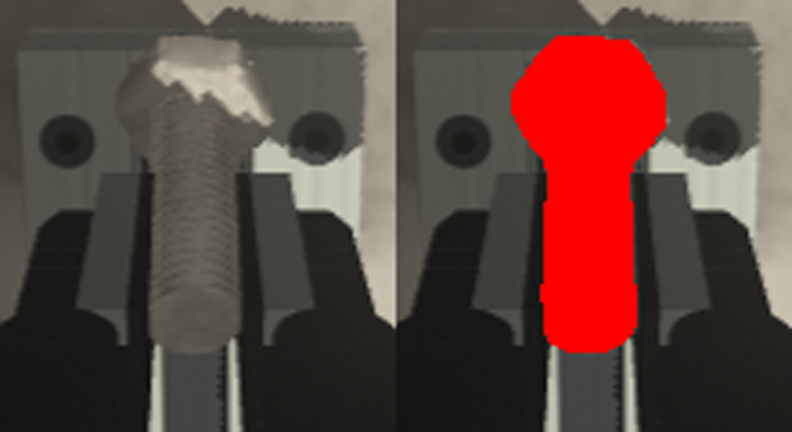

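```bash
cat >> h.py <<'E'
def basis(phi,roll):
    f,g=np.radians([phi,roll]) # bolt head dir in tool: tilt phi toward +x, roll toward +y
    ax=np.array([np.sin(f),np.sin(g),0]);ax[2]=np.sqrt(1-ax@ax)
    n=np.array([1,0,0])-ax[0]*ax;n/=np.linalg.norm(n);return ax,n,np.cross(ax,n)
def render(q,c,shape=(480,640),ss=4):
    phi,roll,x0,y0,a,psi=q; ax,n,b=basis(phi,roll)
    o=np.array([x0,y0,.006])+a*ax
    t=np.linspace(0,2*np.pi,7)[:-1]+np.radians(psi);u=np.linspace(0,2*np.pi,33)[:-1]
    H=[o+.01097*(np.cos(k)*n+np.sin(k)*b)-h*ax for k in t for h in(0,.008)]
    S=[o+.006*(np.cos(k)*n+np.sin(k)*b)-h*ax for k in u for h in(.008,.043)]
    m=np.zeros((shape[0]*ss,shape[1]*ss),np.uint8)
    for pts in(H,S):
        p=np.array([(proj(c,P)+.5)*ss for P in pts]);p=cv2.convexHull(np.rint(p).astype(np.int32));cv2.fillConvexPoly(m,p,255)
    return cv2.resize(m,(shape[1],shape[0]),interpolation=cv2.INTER_AREA)/255.
def fit(M,fn=None,c=None,q0=None):
    from scipy.optimize import minimize
    c=c or cam("wrist",{"position":[0,0,0],"tool_rot":np.eye(3)})
    G=cv2.GaussianBlur(M.astype(float),(0,0),1)
    pr=np.array([20,3,.002,.0025,.003,60.]);mid=np.array([28,0,0,0,.0395,30.])
    w=np.array([5,3,.001,.001,.002,15.]);best=None
    def cost(z):
        q=mid+z*w;return ((cv2.GaussianBlur(render(q,c),(0,0),1)-G)**2).sum()+10*(((q-mid)/pr)**2)[1:5].sum()
    for psi in(15,30,45):
        z0=np.zeros(6);z0[5]=(psi-30)/15
        r=minimize(cost,z0,method="Nelder-Mead",options=dict(maxiter=500,initial_simplex=np.vstack([z0]+[z0+e for e in np.eye(6)])))
        if best is None or r.fun<best[0]:best=(r.fun,mid+r.x*w)
        print(round(r.fun,1),(mid+r.x*w).round(4))
    return best[1]
E
time python3 - <<'E'
from h import *
fit(np.load("m6.npy"))
E
```

```text
55.6 [1.84718e+01 6.00000e-02 0.00000e+00 4.00000e-04 4.34000e-02 3.26940e+01]
55.1 [1.82429e+01 2.80400e-01 4.00000e-04 4.00000e-04 4.31000e-02 3.37470e+01]
55.1 [1.85163e+01 2.38700e-01 2.00000e-04 3.00000e-04 4.32000e-02 3.34851e+01]
real	0m15.682s
user	0m23.937s
sys	0m5.811s
```

```bash
python3 -m pendant '[[0.002,0,0.05,0,0],[0.002,0,0.0956,0,0],[-0.005,0,0.0956,0,0],[-0.012,0,0.0956,0,0],[-0.018,0,0.096,0,0],[-0.021,0,0.097,0,0],[-0.024,0,0.098,0,0],[-0.027,0,0.099,0,0]]'
python3 -m pendant '[[-0.001,0,0.0005,0,0],[-0.001,0,0.0005,0,0],[0.025,0,-0.01,0,0],[0.025,0,-0.06,0,0],[0.025,0,-0.1,0,0],[0.025,0,-0.1,0,0],[0.025,0,-0.1,0,0]]'
python3 - <<'E'
from h import *
s=env.sense();env.get_image("wrist");m=env.masks_of("wrist","bolt")
M=m[0]["pixels"];print(m[0]["p"],M.sum(),np.where(M)[0].min(),np.where(M)[0].max());np.save("m7.npy",M)
print(fit(M))
E
```

```text
clock: 9.5
position: [0.5918, 0.019, 0.0652]
tool_rot: [[0.665, 0.746, 0.004], [0.746, -0.665, 0.0], [0.003, 0.003, -1.0]]
force: [0.2, 0.3, 7.3]
finger_gap: 0.125
finger_force: 40.0
clock: 10.2
position: [0.6075, 0.0375, 0.1647]
tool_rot: [[0.665, 0.747, 0.003], [0.747, -0.665, -0.0], [0.002, 0.002, -1.0]]
force: [-0.0, 0.9, -0.9]
finger_gap: 0.12
finger_force: 39.5
0.76 2420 250 337
110.7 [ 1.79404e+01 -7.28600e-01  3.00000e-04  9.00000e-04  4.35000e-02
  3.04381e+01]
106.9 [ 1.83135e+01 -1.27200e-01 -2.00000e-04  6.00000e-04  4.40000e-02
  3.29925e+01]
112.4 [ 1.74713e+01 -2.34400e-01  8.00000e-04  8.00000e-04  4.30000e-02
  3.27779e+01]
[ 1.83134993e+01 -1.27206142e-01 -2.16342339e-04  6.21212121e-04
  4.39988668e-02  3.29925464e+01]
```

```bash
python3 -m pendant '[[0.0,0,-0.05,0,0],[0.0,0,-0.1,0,0],[0.12,-0.24,-0.19,0,0],[0.12,-0.24,-0.19,0,0],[0.12,-0.24,-0.19,0,0],[0.12,-0.24,-0.19,0,0],[0.12,-0.24,-0.19,0,0],[0.12,-0.24,-0.19,0,0]]'
python3 -m pendant '[[0,0,0,0,0],[0,0,0,0,0],[0,0,0,0,0]]'
cat >> h.py <<'E'
def toolcam(name,s):
    K,k1,o,R=cam(name);T=np.array(s["tool_rot"]);return K,k1,T.T@(o-np.array(s["position"])),T.T@R
E
python3 - <<'E'
from h import *
s=env.sense();print(s["position"])
for n in("scene","wrist"):
    cv2.imwrite(f"pics/{n}8.png",env.get_image(n)[:,:,::-1]);m=env.masks_of(n,"bolt")
    for k in m[:2]:
        M=k["pixels"];r,q=np.where(M);print(n,k["p"],M.sum(),r.mean(),q.mean(),np.ptp(r),np.ptp(q))
    if m:np.save(f"{n}8.npy",m[0]["pixels"])
c=toolcam("scene",s);print("expected",proj(c,[.01,0,.02]),np.linalg.norm(c[2]))
if 1:
    M=np.load("scene8.npy")
    def ax(M):
        r,q=np.where(M>.5);C=np.cov(q,r);w,v=np.linalg.eigh(C);return np.degrees(np.arctan2(v[1,1],v[0,1]))%180,q.mean(),r.mean(),len(r)
    print("meas",ax(M))
    for f in(10,15,20,25,30,35):print(f,ax(render([f,0,0,0,.0395,30],c)))
E
```

```text
clock: 11.1
position: [0.5053, 0.2904, 0.3531]
tool_rot: [[0.662, 0.749, -0.002], [0.749, -0.662, 0.001], [-0.001, -0.002, -1.0]]
force: [-0.1, 0.6, -0.6]
finger_gap: 0.122
finger_force: 39.5
clock: 11.4
position: [0.5081, 0.285, 0.3516]
tool_rot: [[0.667, 0.745, -0.002], [0.745, -0.667, -0.002], [-0.003, -0.0, -1.0]]
force: [0.4, -0.1, -0.9]
finger_gap: 0.12
finger_force: 39.5
[0.50813908 0.28495263 0.35161912]
scene 0.49 157 226.43949044585986 248.74522292993632 17 13
wrist 0.68 2464 289.7747564935065 323.2905844155844 87 42
expected [249.44030628 216.24992448] 0.8372778699901118
meas (np.float64(77.52937674310243), np.float64(248.74522292993632), np.float64(226.43949044585986), 157)
10 (np.float64(97.47179663725379), np.float64(254.0), np.float64(219.86875), 320)
15 (np.float64(102.35300398438719), np.float64(252.78056426332287), np.float64(219.82131661442006), 319)
20 (np.float64(107.66659503939091), np.float64(251.53943217665616), np.float64(219.78233438485805), 317)
25 (np.float64(112.77564013612707), np.float64(250.39252336448598), np.float64(219.47663551401868), 321)
30 (np.float64(117.60331601767264), np.float64(249.1517027863777), np.float64(219.25696594427245), 323)
35 (np.float64(122.41736165666069), np.float64(248.33229813664596), np.float64(218.53726708074535), 322)
```

```bash
python3 - <<'E'
from h import *
s=dict(env.sense());s["position"]=[.507,.287,.3522]
S=np.load("scene8.npy");r,q=np.where(S);print("scene mask rows",r.min(),r.max(),"cols",q.min(),q.max());
for i in range(r.min(),r.max()+1):
    k=q[r==i];print(i,k.min(),k.max(),end="; ")
print()
c=toolcam("scene",s);w=cam("wrist",{"position":[0]*3,"tool_rot":np.eye(3)})
for f,a in((18.3,.0437),(23,.041),(28,.0385),(28,.0435)):
    ax,n,b=basis(f,0);o=np.array([0,0,.006])+a*ax
    H=np.array([proj(c,o+.0105*(np.cos(t)*n+np.sin(t)*b)-h*ax) for t in np.linspace(0,6.28,24) for h in(0,.008)])
    print(f,a,"headctr",proj(c,o-.004*ax).round(1),"bbox",H.min(0).round(1),H.max(0).round(1))
print("fingertip mid",proj(c,[0,0,.025]))
# fits of wrist with wide tilt, fixed a
print(fit(np.load("wrist8.npy")))
E
```

```text
scene mask rows 216 233 cols 242 255
216 249 249; 217 248 249; 218 248 249; 219 247 250; 220 247 251; 221 247 251; 222 246 252; 223 244 253; 224 243 254; 225 242 254; 226 242 255; 227 242 255; 228 242 255; 229 242 255; 230 243 255; 231 244 255; 232 245 254; 233 248 252; 
18.3 0.0437 headctr [248.6 230.8] bbox [241.  224.9] [256.2 236.9]
23 0.041 headctr [247.1 229. ] bbox [239.4 223. ] [254.8 235.1]
28 0.0385 headctr [245.8 227.1] bbox [238.1 220.9] [253.5 233.4]
28 0.0435 headctr [244.5 230. ] bbox [236.7 223.7] [252.1 236.2]
fingertip mid [256.1312651  218.48251919]
85.5 [ 1.92329e+01 -3.36900e-01 -7.00000e-04  6.00000e-04  4.40000e-02
  3.06457e+01]
85.6 [ 1.85811e+01 -2.92400e-01 -2.00000e-04  7.00000e-04  4.34000e-02
  3.42974e+01]
87.2 [ 1.85975e+01  1.97400e-01 -1.00000e-04  4.00000e-04  4.36000e-02
  3.33118e+01]
[ 1.92328777e+01 -3.36906119e-01 -6.68008909e-04  6.16386858e-04
  4.40217191e-02  3.06456584e+01]
```

```bash
python3 - <<'E'
from h import *
c=cam("wrist",{"position":[0]*3,"tool_rot":np.eye(3)})
def gc(fn,q):
    im=cv2.imread(fn);R=(render(q,c)>.5).astype(np.uint8)
    m=np.full(R.shape,cv2.GC_BGD,np.uint8);m[cv2.dilate(R,np.ones((17,17)))>0]=cv2.GC_PR_BGD;m[R>0]=cv2.GC_PR_FGD;m[cv2.erode(R,np.ones((11,11)))>0]=cv2.GC_FGD
    cv2.grabCut(im,m,None,np.zeros((1,65)),np.zeros((1,65)),8,cv2.GC_INIT_WITH_MASK);M=(m==1)|(m==3)
    n,l,st,_=cv2.connectedComponentsWithStats(M.astype(np.uint8));M=l==1+st[1:,4].argmax();r=np.where(M)[0];print(fn,M.sum(),r.min(),r.max(),[int(M[k].sum()) for k in range(260,348,6)]);return M
for fn,q in(("pics/w4.png",[0,0,0,0,.0397,30]),("pics/w6.png",[18.5,0,0,0,.0435,33])):
    print(fit(gc(fn,q)))
M=np.load("m6.npy");print([int(M[k].sum()) for k in range(260,348,6)])
E
```

```text
pics/w4.png 1786 276 346 [0, 0, 0, 23, 31, 31, 32, 22, 22, 23, 24, 25, 26, 26, 19]
250.9 [-1.87160e+00  3.05100e-01 -1.00000e-04  7.00000e-04  3.96000e-02
  6.92868e+01]
234.4 [-1.82370e+00  3.13300e-01 -1.10000e-03  7.00000e-04  4.18000e-02
  4.93096e+01]
256.6 [-2.815900e+00  2.089000e-01  5.000000e-04  7.000000e-04  3.950000e-02
  1.065187e+02]
[-1.82366729e+00  3.13291301e-01 -1.07447910e-03  7.28672612e-04
  4.18452929e-02  4.93095707e+01]
pics/w6.png 2436 250 337 [32, 39, 43, 38, 29, 23, 24, 24, 24, 25, 25, 26, 25, 0, 0]
122.5 [1.71356e+01 1.49100e-01 4.00000e-04 7.00000e-04 4.30000e-02 3.48698e+01]
127.6 [ 1.76024e+01 -5.97000e-02  0.00000e+00  5.00000e-04  4.32000e-02
  3.44838e+01]
125.3 [ 1.67870e+01 -5.45700e-01  8.00000e-04  9.00000e-04  4.29000e-02
  4.02736e+01]
[1.71355515e+01 1.49105562e-01 4.35286129e-04 6.61292733e-04
 4.30316256e-02 3.48698294e+01]
[36, 43, 42, 36, 26, 23, 25, 25, 25, 25, 27, 26, 25, 0, 0]
```

```bash
python3 -m pendant '[[-0.118,0.24,0.15,0,0],[-0.118,0.24,0.15,0,0],[-0.118,0.24,0.15,0,0],[-0.118,0.24,0.15,0,0],[-0.118,0.24,0.15,0,0],[-0.118,0.24,0.15,0,0],[-0.118,0.24,0.2,0,0],[-0.118,0.24,0.2,0,0]]'
python3 -m pendant '[[0,0,0.05,0,0],[0,0,0.0926,0,0],[0,0,0.0926,0,0],[-0.006,0,0.0926,0,0],[-0.012,0,0.0926,0,0],[-0.016,0,0.0926,0,0],[-0.019,0,0.0926,0,0],[-0.022,0,0.0926,0,0]]'
```

```text
clock: 12.4
position: [0.6048, 0.0348, 0.147]
tool_rot: [[0.669, 0.743, -0.011], [0.743, -0.669, -0.002], [-0.009, -0.007, -1.0]]
force: [-1.5, 0.7, 0.1]
finger_gap: 0.122
finger_force: 39.5
clock: 13.2
position: [0.5976, 0.0252, 0.0636]
tool_rot: [[0.665, 0.747, 0.011], [0.747, -0.665, 0.004], [0.01, 0.005, -1.0]]
force: [8.4, 7.9, -1.7]
finger_gap: 0.116
finger_force: 39.3
```

```bash
python3 -m pendant '[[-0.001,0,0.0005,0,0],[-0.002,0,0.0005,0,0],[-0.004,0,0.001,0,0],[-0.004,0,0.001,0,0],[-0.004,0,0.001,0,0]]'
```

```text
clock: 13.7
position: [0.5951, 0.0227, 0.0629]
tool_rot: [[0.664, 0.748, 0.01], [0.748, -0.664, 0.004], [0.01, 0.005, -1.0]]
force: [4.3, 6.0, 3.7]
finger_gap: 0.125
finger_force: 39.6
```

```bash
python3 -m pendant '[[0.02,0,0,0,0],[0.026,0,0,0,0],[0.026,0,-0.05,0,0],[0.026,0,-0.1,0,0],[0.026,0,-0.1,0,0],[0.026,0,-0.1,0,0]]'
python3 - <<'E'
from h import *
im=env.get_image("wrist");cv2.imwrite("pics/w9.png",im[:,:,::-1]);m=env.masks_of("wrist","bolt")
M=m[0]["pixels"];r=np.where(M)[0];print(m[0]["p"],M.sum(),r.min(),r.max());np.save("m9.npy",M)
print(fit(M))
E
```

```text
clock: 14.3
position: [0.6088, 0.0385, 0.1614]
tool_rot: [[0.666, 0.746, 0.003], [0.746, -0.666, -0.001], [0.001, 0.003, -1.0]]
force: [-1.5, -0.8, -1.4]
finger_gap: 0.125
finger_force: 39.4
0.74 2658 244 335
70.8 [2.38370e+01 3.67300e-01 3.00000e-04 5.00000e-04 4.34000e-02 3.42049e+01]
70.1 [2.39423e+01 2.14600e-01 2.00000e-04 6.00000e-04 4.36000e-02 3.29369e+01]
70.0 [2.37707e+01 6.95000e-02 5.00000e-04 7.00000e-04 4.33000e-02 3.19251e+01]
[2.37707198e+01 6.94760962e-02 5.35226700e-04 6.60223429e-04
 4.33192792e-02 3.19251199e+01]
```

```bash
python3 -m pendant '[[0,0,0.05,0,0],[0,0,0.099,0,0],[-0.01,0,0.099,0,0],[-0.018,0,0.099,0,0],[-0.024,0,0.099,0,0],[-0.027,0,0.099,0,0],[-0.029,0,0.099,0,0],[-0.030,0,0.099,0,0]]'
python3 -m pendant '[[0,0,0,0,0],[0,0,0,0,0]]'
python3 -m pendant '[[0.02,0,0,0,0],[0.026,0,0,0,0],[0.026,0,-0.05,0,0],[0.026,0,-0.1,0,0],[0.026,0,-0.1,0,0],[0.026,0,-0.1,0,0]]'
python3 - <<'E'
from h import *
im=env.get_image("wrist");cv2.imwrite("pics/w10.png",im[:,:,::-1]);m=env.masks_of("wrist","bolt")
M=m[0]["pixels"];r=np.where(M)[0];print(m[0]["p"],M.sum(),r.min(),r.max());np.save("m10.npy",M)
print(fit(M))
E
```

```text
clock: 15.2
position: [0.5903, 0.016, 0.0647]
tool_rot: [[0.666, 0.746, 0.006], [0.746, -0.666, -0.001], [0.004, 0.005, -1.0]]
force: [0.6, -1.3, -0.2]
finger_gap: 0.12
finger_force: 39.6
clock: 15.4
position: [0.59, 0.0157, 0.064]
tool_rot: [[0.666, 0.746, 0.005], [0.746, -0.666, -0.001], [0.002, 0.004, -1.0]]
force: [-1.8, -1.1, 10.5]
finger_gap: 0.121
finger_force: 40.4
clock: 16.0
position: [0.6064, 0.0354, 0.1632]
tool_rot: [[0.666, 0.746, 0.004], [0.746, -0.666, -0.001], [0.002, 0.004, -1.0]]
force: [-0.1, -0.8, -0.5]
finger_gap: 0.119
finger_force: 44.1
0.85 2134 267 348
263.8 [ 8.39640e+00  2.89700e-01 -9.00000e-04  5.00000e-04  3.95000e-02
  5.90864e+01]
256.6 [ 8.46340e+00 -2.22300e-01 -1.70000e-03  7.00000e-04  4.05000e-02
  5.10211e+01]
232.9 [ 9.06740e+00 -2.92500e-01 -2.10000e-03  7.00000e-04  4.08000e-02
  8.47817e+01]
[ 9.06735045e+00 -2.92540236e-01 -2.08944095e-03  7.07769716e-04
  4.08252837e-02  8.47817012e+01]
```

```bash
python3 -m pendant '[[0.005,0,0.05,0,0],[0.005,0,0.107,0,0],[0.005,0,0.107,0,0],[-0.004,0,0.107,0,0],[-0.010,0,0.107,0,0],[-0.015,0,0.107,0,0],[-0.018,0,0.107,0,0],[-0.021,0,0.107,0,0]]'
python3 -m pendant '[[-0.002,0,0,0,0],[-0.002,0,0,0,0],[-0.002,0,0,0,0]]'
```

```text
clock: 16.9
position: [0.5966, 0.0252, 0.0578]
tool_rot: [[0.663, 0.748, 0.013], [0.748, -0.663, 0.007], [0.014, 0.005, -1.0]]
force: [9.7, 11.9, -5.8]
finger_gap: 0.125
finger_force: 42.6
clock: 17.2
position: [0.5948, 0.0227, 0.0581]
tool_rot: [[0.664, 0.748, 0.012], [0.748, -0.664, 0.005], [0.012, 0.005, -1.0]]
force: [4.9, 7.5, -1.2]
finger_gap: 0.123
finger_force: 42.0
```

```bash
python3 -m pendant '[[-0.001,0,0,0,0],[-0.002,0,0,0,0],[-0.002,0,0,0,0],[0.02,0,0,0,0],[0.026,0,0,0,0],[0.026,0,-0.05,0,0],[0.026,0,-0.1,0,0],[0.026,0,-0.1,0,0]]'
python3 -m pendant '[[0,0,0,0,0],[0,0,0,0,0]]'
python3 - <<'E'
from h import *
im=env.get_image("wrist");cv2.imwrite("pics/w11.png",im[:,:,::-1]);m=env.masks_of("wrist","bolt")
M=m[0]["pixels"];r=np.where(M)[0];print(m[0]["p"],M.sum(),r.min(),r.max());np.save("m11.npy",M)
print(fit(M))
E
```

```text
clock: 18.0
position: [0.6121, 0.0385, 0.1622]
tool_rot: [[0.665, 0.746, 0.014], [0.746, -0.665, 0.0], [0.01, 0.01, -1.0]]
force: [0.6, 0.6, -0.2]
finger_gap: 0.12
finger_force: 41.4
clock: 18.2
position: [0.6068, 0.0374, 0.1536]
tool_rot: [[0.666, 0.746, -0.001], [0.746, -0.666, -0.001], [-0.001, -0.0, -1.0]]
force: [0.0, -0.4, -1.2]
finger_gap: 0.12
finger_force: 41.3
0.78 2890 241 338
46.5 [ 2.81552e+01 -9.57000e-02  9.00000e-04  6.00000e-04  4.12000e-02
 -2.59304e+01]
45.0 [ 2.87429e+01 -2.59700e-01  1.00000e-04  7.00000e-04  4.20000e-02
  3.24299e+01]
45.4 [ 2.91897e+01 -4.44000e-02  1.00000e-04  6.00000e-04  4.19000e-02
  3.22196e+01]
[ 2.87428730e+01 -2.59698074e-01  1.01795745e-04  7.09000420e-04
  4.19989926e-02  3.24298862e+01]
```

```bash
python3 -m pendant '[[0,0,-0.05,0,0],[0,0,-0.1,8,0],[0.167,-0.185,-0.15,16,0],[0.167,-0.185,-0.15,24,0],[0.167,-0.185,-0.15,32,0],[0.167,-0.185,-0.15,40,0],[0.167,-0.185,-0.15,45,0],[0.167,-0.185,-0.15,45,0]]'
python3 -m pendant '[[0.0,0,0,0,0],[0,0,0,0,0],[0,0,0,0,0]]'
python3 - <<'E'
from h import *
np.set_printoptions(precision=4,suppress=True)
P=[];s=env.sense();c=cam("wrist",s);im=env.get_image("wrist");cv2.imwrite("pics/w12.png",im[:,:,::-1]);W=np.array([640,480])
P.append(s["position"]);R=np.array(s["tool_rot"])
print(R[:,0],s["position"],s["joints"])
for q,z in(("camera_head",.115),("camera_stand",0)):
    L=env.landmark_of("wrist",q);P.append(env.sense()["position"])
    if L:uv=np.array(L[0]["position"])*W;print(q,L[0]["p"],uv,onz(c,uv,z))
for q in("camera_head","camera_stand"):
    m=env.masks_of("wrist",q)
    if m:
        M=m[0]["pixels"];r,k=np.where(M);print(q,m[0]["p"],M.sum(),k.min(),k.max(),r.min(),r.max());np.save(q+".npy",M)
m=env.masks_of("wrist","bolt");M=m[0]["pixels"];np.save("m12.npy",M);print(np.array(P))
# ring light: white, low saturation
hsv=cv2.cvtColor(im,cv2.COLOR_RGB2HSV);B=((hsv[...,2]>200)&(hsv[...,1]<40)).astype(np.uint8)
cs,_=cv2.findContours(B,cv2.RETR_EXTERNAL,cv2.CHAIN_APPROX_NONE)
for k in sorted(cs,key=cv2.contourArea)[-3:]:
    if len(k)>20:print(cv2.contourArea(k),cv2.fitEllipse(cv2.convexHull(k)))
E
```

```text
clock: 19.1
position: [0.5772, 0.2954, 0.3038]
tool_rot: [[0.998, 0.068, -0.002], [0.068, -0.998, 0.005], [-0.001, -0.005, -1.0]]
force: [-0.4, 0.4, -0.2]
finger_gap: 0.117
finger_force: 41.3
clock: 19.4
position: [0.5813, 0.2836, 0.3026]
tool_rot: [[0.999, 0.055, -0.001], [0.055, -0.999, -0.002], [-0.001, 0.002, -1.0]]
force: [0.2, -0.5, -1.2]
finger_gap: 0.12
finger_force: 41.3
[ 0.9985  0.0546 -0.0014] [0.5813 0.2836 0.3026] [-0.2851  0.448  -0.3061  1.5445  0.1429  1.1731 -2.1347]
camera_head 0.93 [322.304 204.384] [0.6036 0.2858 0.115 ]
camera_stand 0.71 [322.304 185.184] [0.6087 0.2863 0.    ]
camera_head 0.93 5104 286 356 121 227
camera_stand 0.96 8887 284 381 95 227
[[0.5813 0.2836 0.3026]
 [0.5813 0.284  0.3032]
 [0.5812 0.2844 0.3034]]
2725.5 ((619.5958251953125, 229.63885498046875), (60.144134521484375, 102.12989044189453), 156.2365264892578)
8114.0 ((208.4703369140625, 208.09698486328125), (117.83247375488281, 296.9297180175781), 158.581787109375)
10616.5 ((533.156494140625, 300.2655029296875), (144.2061767578125, 218.1568145751953), 87.99465942382812)
```

```bash
python3 - <<'E'
from h import *
np.set_printoptions(precision=4,suppress=True)
s=dict(env.sense());s["position"]=[.5813,.2840,.3031];c=cam("wrist",s)
H=np.load("camera_head.npy");S=np.load("camera_stand.npy")
for r in range(121,228,7):
    a=np.where(H[r])[0];b=np.where(S[r])[0];print(r,(a.min(),a.max()) if len(a) else 0,(b.min(),b.max()) if len(b) else 0)
l=np.array([.6036,.2858,.115])
for yaw in(165,180,195):
    y=np.radians(yaw);d=np.array([.5*np.cos(y),.5*np.sin(y),.866]);print(yaw,[proj(c,l-k*d).round(0).tolist() for k in(0,.03,.06,.09)])
cs,_=cv2.findContours((S&~H).astype(np.uint8),cv2.RETR_EXTERNAL,cv2.CHAIN_APPROX_NONE);k=max(cs,key=cv2.contourArea)
k2=cv2.convexHull(k)[:,0].astype(float);Pw=np.array([onz(c,p,.012)[:2] for p in k2])
print(cv2.minAreaRect((Pw*1000).astype(np.float32)))
print([ (a.round(0).tolist()) for a in cv2.approxPolyDP((Pw*1000).astype(np.float32),6,True)[:,0]])
E
```

```text
121 (np.int64(334), np.int64(335)) (np.int64(301), np.int64(381))
128 (np.int64(331), np.int64(351)) (np.int64(299), np.int64(378))
135 (np.int64(317), np.int64(350)) (np.int64(297), np.int64(376))
142 (np.int64(315), np.int64(354)) (np.int64(295), np.int64(374))
149 (np.int64(313), np.int64(354)) (np.int64(294), np.int64(372))
156 (np.int64(311), np.int64(353)) (np.int64(291), np.int64(369))
163 (np.int64(309), np.int64(352)) (np.int64(289), np.int64(367))
170 (np.int64(299), np.int64(350)) (np.int64(287), np.int64(364))
177 (np.int64(292), np.int64(348)) (np.int64(285), np.int64(362))
184 (np.int64(288), np.int64(352)) (np.int64(284), np.int64(360))
191 (np.int64(287), np.int64(355)) (np.int64(287), np.int64(358))
198 (np.int64(286), np.int64(356)) (np.int64(288), np.int64(356))
205 (np.int64(288), np.int64(355)) (np.int64(289), np.int64(354))
212 (np.int64(293), np.int64(352)) (np.int64(293), np.int64(351))
219 (np.int64(301), np.int64(347)) (np.int64(301), np.int64(346))
226 (np.int64(316), np.int64(331)) (np.int64(315), np.int64(332))
165 [[323.0, 205.0], [328.0, 186.0], [332.0, 169.0], [336.0, 155.0]]
180 [[323.0, 205.0], [324.0, 185.0], [325.0, 168.0], [325.0, 153.0]]
195 [[323.0, 205.0], [320.0, 185.0], [317.0, 169.0], [315.0, 154.0]]
((649.7946166992188, 278.51336669921875), (89.64912414550781, 113.0395278930664), 76.26387786865234)
[[710.0, 309.0], [689.0, 224.0], [601.0, 244.0], [607.0, 333.0]]
```

```bash
python3 - <<'E'
from h import *
np.set_printoptions(precision=4,suppress=True)
s=dict(env.sense());s["position"]=[.5813,.2840,.3031];c=cam("wrist",s);S=np.load("camera_stand.npy")
for side in(0,1):
    P=np.array([onz(c,((np.where(S[r])[0].min()-.5) if side==0 else np.where(S[r])[0].max()+.5,r),.012)[:2] for r in range(108,180,4) if S[r].any() and not(side==0 and r<118)])
    d=P-P.mean(0);v=np.linalg.svd(d)[2][0];print("edge az",np.degrees(np.arctan2(v[1],v[0]))%180,abs(d@[-v[1],v[0]]).max())
print(env.sense()["tool_rot"][0],env.sense()["position"]);fit(np.load("m12.npy"))
E
```

```text
edge az 166.0210521974188 0.0005256100146411676
edge az 176.84323455944283 0.017129339531950043
[0.9984 0.0564 0.    ] [0.5809 0.2854 0.3037]
11274.4 [-25.6162   1.5446   0.0027   0.0024   0.0481  45.176 ]
11241.8 [-25.8695   0.2728   0.0013   0.0016   0.0462  98.4309]
11257.9 [-26.0353   2.08     0.0019   0.0025   0.047   73.6398]
```

```bash
python3 -m pendant '[[-0.045,-0.021,0,8,0],[-0.045,-0.021,0.03,17,0],[-0.045,-0.021,0.059,17,0],[-0.045,-0.021,0.059,17,0],[-0.045,-0.021,0.059,17,0],[-0.045,-0.021,0.059,17,0],[-0.045,-0.021,0.059,17,0]]'
python3 - <<'E'
from h import *
np.set_printoptions(precision=4,suppress=True)
W=np.array([640,480]);ps=[];im=None
for n in("wrist","scene"):
    s=env.sense();ps.append(s["position"]);c=cam(n,s);im=env.get_image(n);cv2.imwrite(f"pics/{n}13.png",im[:,:,::-1])
    for q in("camera_head","bolt","bolt_tip"):
        L=env.landmark_of(n,q);ps.append(env.sense()["position"])
        if L:print(n,q,L[0]["p"],(np.array(L[0]["position"])*W).round(1))
    for i,m in enumerate(env.masks_of(n,"bolt")[:2]):
        M=m["pixels"];r,k=np.where(M);print(n,m["p"],M.sum(),k.min(),k.max(),r.min(),r.max());np.save(f"{n}13_{i}.npy",M)
    m=env.masks_of(n,"camera_head")
    if m:np.save(f"{n}13h.npy",m[0]["pixels"])
s=env.sense();print(np.array(ps).mean(0),np.array(ps).std(0),np.array(s["tool_rot"]),s["clock"])
fit(np.load("wrist13_0.npy"))
E
```

```text
clock: 20.4
position: [0.5354, 0.3047, 0.2463]
tool_rot: [[0.971, -0.237, 0.002], [-0.237, -0.971, 0.001], [0.002, -0.002, -1.0]]
force: [0.1, 0.3, -0.9]
finger_gap: 0.121
finger_force: 41.3
wrist camera_head 0.76 [324.  150.6]
wrist bolt 0.7 [324.5 252.7]
wrist bolt_tip 0.6 [323.  326.9]
wrist 0.96 2790 303 345 241 338
wrist 0.16 663 497 559 0 15
scene camera_head 0.77 [213.1 308.9]
scene bolt 0.52 [231.4 277.3]
[0.5348 0.3045 0.2452] [0.0003 0.0001 0.0006] [[ 0.9715 -0.2369 -0.0002]
 [-0.2369 -0.9715 -0.0001]
 [-0.0001  0.0001 -1.    ]] 21.0
78.5 [28.2484 -0.0081  0.0008 -0.0006  0.0418 18.7471]
73.7 [27.741  -0.0101  0.0008 -0.0006  0.042  27.1544]
78.5 [28.2366  0.1607  0.0007 -0.0006  0.042  43.7897]
```

```bash
python3 - <<'E'
from h import *
np.set_printoptions(precision=4,suppress=True)
p=np.array([.5348,.3045,.2452]);R=np.array(env.sense()["tool_rot"]);s={"position":p,"tool_rot":R}
w=cam("wrist",{"position":[0]*3,"tool_rot":np.eye(3)})
L=onz(w,(324,150.6),p[2]-.115);f,a,x0=28.4,.0419,.0005
ax=basis(f,0)[0];o=np.array([x0,.0002,.006])+a*ax
print("lens tool",L,"world",R@L+p,"origin",R@o+p,"vec lens-orig",L-o,np.linalg.norm(L-o),"want",[.05,0,.0866])
H=np.load("wrist13h.npy")
for r in range(70,180,10):
    k=np.where(H[r])[0]
    if len(k):print(r,k.min(),k.max(),(k.min()+k.max())/2,end="; ")
c=cam("scene");print("\nscene pred lens",proj(c,R@L+p),"origin",proj(c,R@o+p))
M=np.load("scene13_0.npy") if __import__("os").path.exists("scene13_0.npy") else None
print(None if M is None else M.sum())
E
```

```text
lens tool [ 0.0705 -0.0002  0.1302] world [0.6034 0.288  0.115 ] origin [0.5546 0.2995 0.2023] vec lens-orig [ 0.0501 -0.0004  0.0873] 0.10070063496111646 want [0.05, 0, 0.0866]
70 311 336 323.5; 80 301 347 324.0; 90 300 349 324.5; 100 299 351 325.0; 110 293 355 324.0; 120 285 363 324.0; 130 282 366 324.0; 140 281 368 324.5; 150 281 368 324.5; 160 284 363 323.5; 170 291 358 324.5; 
scene pred lens [215.7638 310.2433] origin [231.0473 281.7374]
None
```

```bash
python3 -m pendant '[[0,0,0.0015,0,0],[0,0,0.0015,0,0],[0,0,0.0015,0,0],[0,0,0.0015,0,0],[0,0,0.0015,0,0]]'
python3 - <<'E'
from h import *
env.get_image("wrist");m=env.masks_of("wrist","bolt");M=m[0]["pixels"];r=np.where(M)[0];print(m[0]["p"],M.sum(),r.min(),r.max())
print(max(abs(np.array(env.sense()["qd"]))),env.sense()["force"]);print(env.finish_job())
E
```

```text
clock: 21.5
position: [0.5345, 0.3045, 0.2432]
tool_rot: [[0.972, -0.237, 0.0], [-0.237, -0.972, -0.0], [0.0, 0.0, -1.0]]
force: [-1.0, 1.1, -0.5]
finger_gap: 0.119
finger_force: 41.3
0.77 2742 241 337
0.0016605808500186428 [ 0.70582706  0.51017225 -0.79540976]
the job is handed in; nothing more can be done
None
```

I handed the job in at about 21.6 s. The bolt came out at the entry pocket and is held still, head towards the lens and on its line of sight, with the end face about 99–100 mm from it. The measured tilt is 28–29° against the 30° wanted. The arm could not tilt the bolt itself, so I got the angle by pushing the head against the plate's end face. I couldn't confirm the pose with a second camera: the fingers hid the bolt from the scene camera, and its rough reading put the bolt a few mm higher.

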